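Slide the ring carrier round the bent guide rail to the end stop

TASK

Bring the round pot-ring carrier in through the flared mouth of the aluminium guide, round the bend, and press it firmly home (about 8 N) against the end stop so that the stop's pin is pushed fully in, then let go and leave it there. Keep it flat on the table all the way, lean only gently on the rails and the stop (they are screwed down in slotted holes and must never feel more than 20 N), and leave the pottery standing around it alone.

Things in the scene. Friction and masses are not known exactly. Their poses are not given: they have to be found in the camera images.
- carrier_post (a point): grasp point of the loose carrier (0.5 to 0.8 kg), on its axis, 58 mm above its underside. One rigid round piece: waxed wooden base 80 mm in diameter, 28 mm thick; on it a white bisque-ware ring 62 mm wide, up to 36 mm; a smooth upright wooden post 26 mm in diameter from there to 82 mm. Its yaw does not matter. Pushed hard and high up it tips.
- guide: two dark steel foot strips fixed on the table, carrying an aluminium guide: a channel 86 mm wide (walls 5 mm thick, 30 mm high, no floor: the carrier slides on the table). z up, origin on the table. Nominal centre line: along +y on x = 0 up to the origin, right-hand quarter bend of radius 90 mm to (90, 90) mm, then along +x to the stop's flat face at x = 165 mm.
- mouth (a point): (0, -105, 0) mm in the frame of guide, same axes: nominal middle of the flared mouth, 130 mm wide here and narrowing to 86 mm within 45 mm. NOTE: the guide's feet have slotted holes. Rails, stop and pin together are shifted, unturned, up to 12 mm either way along x and along y, new each run, NOT shown by any pose here (all are nominal): feel for walls and stop.
- dock (a point): (125, 90, 0) mm in the frame of guide, same axes: where the carrier's axis would stand when home against the stop, were the guide not shifted (see the mouth's note). The carrier enters along +x.
- plunger (a joint): steel pin, 12 mm in diameter, in the middle of the end stop, 13 mm above the table; it sticks out 10 mm towards the incoming carrier on a very weak spring (under 0.5 N). Value in m: 0 fully out, 0.010 flush with the stop's face, when the carrier touches the stop.
- bottle_vase: bystander: small brown bottle vase, 68 mm wide, 95 mm high; origin under its centre.
- bowl: bystander: white bowl, 100 mm wide, 45 mm high; origin under its centre.
- mug: bystander: blue mug with handle, 72 mm wide, 75 mm high; origin under its centre.
Not all that is in view belongs to the job. What is shaped like the part that bears carrier_post but green or turquoise is not meant.

How it is judged:
On the way, in this order (a step that is already met when the one before it is completed fails the run):
1. the carrier is in the bend (y of carrier_post in the frame of guide above 0.02 m and horizontal distance between carrier_post and dock below 0.14 m), for 0.05 s.
2. the carrier is pressed against the end stop with the pin in, with more than 4 N (value of joint plunger above 0.008 m and contact force between carrier and guide above 4 N), for 0.15 s.
At the end, for the whole second after the job is handed in: The carrier stands flat and at rest at the end of the channel (within 24 mm of the nominal dock point, which allows for the guide's shift), released, holding the stop's pin in by more than 7.5 mm of its 10 mm (value of joint plunger above 0.0075 m and horizontal distance between carrier_post and dock below 0.024 m and height (world z) of carrier_post below 0.062 m and angle between carrier_post's own z axis and vertical below 0.05 rad and linear speed of carrier below 0.01 m/s); the robot touches nothing.
It fails at once if the rails, stop or pin feel more than 20 N from the carrier (contact force between carrier and guide above 20 N).
It fails at once if the robot pushes the guide itself with more than 10 N (contact force between any of the fingers, the arm and guide above 10 N).
It fails at once if the carrier is lifted or tipped (height (world z) of carrier_post above 0.07 m or angle between carrier_post's own z axis and vertical above 0.2 rad).
It fails at once if the vase, bowl or mug is moved by more than 20 mm (distance of any of bottle_vase, bowl, mug from where it was at the start of the episode above 0.02 m).
It also fails if it takes over 72 s, if anything falls off the work surface, if the arm or the gripper's body presses on something with over 40 N, if the wrist force passes 120 N, or if a joint passes its speed limit or range.

ROBOT

A 7-joint arm with a two-finger parallel gripper is mounted at the origin on the work surface. World frame = base frame: x ahead of the robot, y to its left, z up, the work surface at z = 0. Lengths are in m, angles in rad, forces in N, time in s.
With the tool pointing down it reaches from about 0.4 to 0.9 m from the base axis. Payload 5.6 kg.
Tool frame: the origin (TCP) lies midway between the tips of the shut fingers; the grasp point (between the pads) lies 19 mm behind it (env.pinch_z is the distance from the TCP to the grasp point, in m); z points along the fingers, y is the direction in which the jaws open and shut (so a half turn about z gives the same grasp; the last joint's range is limited). The gripper opens to 92 mm and grips with 3 to 60 N. Pads are 20 mm wide; open, the fingers measure 128 mm over their backs; the gripper's body (75 mm by 189 mm) begins 69 mm behind the grasp point.
Start: joints at [1.127, 0.468, -0.012, 1.603, 0.006, 1.071, -0.056], TCP at [0.254, -0.599, 0.215] pointing down, gripper open.
Joint ranges: [-2.53, 2.53], [-0.31, 2.02], [-1.57, 1.55], [0.28, 2.44], [-1.29, 4.43], [0.15, 1.84], [-2.92, 2.92]. Speed limits (rad/s): [2.57, 2.57, 3.14, 3.14, 3.14, 3.14, 3.14].

INTERFACE

Orientations are given as a rotation vector (axis times angle).
In Python, from plant import env gives the robot as it stands.
- The arm moves only by the shell command python3 -m handwheel 'ROWS' [FORCE]. ROWS is JSON, one flat list of numbers, 7 for each row, row after row: the turn, a rotation vector about the tool's x, y, z in rad, then the shift along the tool's x, y, z in mm, then the closure, from 0 (fully open) to 1 (shut). A call has 1 to 12 rows; each row shifts and turns the pose as measured when the row begins, along the tool's axes as they then stand; what a row does not reach is not made up. A row lasts 1/10 s, in which the tool goes at most 50 mm and 8.59 degrees, less where a joint would pass 70% of its speed; a pose out of reach is approached as far as the arm can. A call with a gripper value outside its range is refused whole. The fingers move at their own pace and stop on an object; FORCE is the grip in N (left out, the last holds). Time passes only in rows, so rows that do not move let the fingers close. It gives the time, the measured TCP pose, the force and the opening at its end, in the units of the state.
- env.get_obs(): the state, without advancing time (a new reading comes with each control period).
- env.camera(name): name is "side" or "top" or "wrist"; returns (picture, depth): 384x512x3 uint8, red, green, blue; 384x512 float32, m along the optical axis (not along the pixel's ray), 0 where there is no reading.
- env.camera_info(name): a dict with "mtx" (3x3 intrinsics, pixels), "R" (3x3) and "t" (3): a world point X has camera coordinates R X + t; the wrist camera has in their place "T_tool_cam" (4x4, takes a point from camera to tool coordinates, whose origin is the TCP and whose axes are the flange's). Camera axes: x right, y down, z forward; pixel columns grow to the right and rows downward; lengths in m; the calibration is good to about 2 mm. A picture is of the moment at which its call begins: read the wrist's pose just before it. camera_info takes no time and is no camera call.
- env.hand_in(): hands the job in, once; it reports no verdict.
The state is a dict: "clock": time; "joint_pos": joint angles; "joint_vel": joint speeds; "joint_efforts": joint torques, N m; "ee_pos": TCP position; "eef_rot": TCP orientation; "ft_force": force on the tool from outside, world axes, zero at the start; "torque": the same for the moment, N m; "finger_gap": opening from 0.0 (shut) to 1.0 (fully open).
Only numpy, scipy, OpenCV 4.12 (cv2) and the standard library are available. Lean on these libraries where they do the work, as an engineer would, in place of code of your own. Each camera call takes 0.05 s, during which the arm holds its last target.

## Working session

There is one attempt and no reset: what is moved stays moved. The work goes in short steps, Python scripts to look and compute and a shell command to move; the robot and the scene stay as the last step left them, time stands still between calls to the robot, and variables do not carry over. Pictures are saved under pics/ and viewed, and the job is handed in when it is done.

```bash
ls; mkdir -p pics; python3 - <<'E'
from plant import env
import cv2,numpy as np
o=env.get_obs()
for k,v in o.items(): print(k,np.round(v,4))
for n in ("side","top","wrist"):
    p,d=env.camera(n); cv2.imwrite(f"pics/{n}0.png",p[:,:,::-1]); np.save(f"pics/{n}0d.npy",d)
    print(n,env.camera_info(n))
print(env.pinch_z)
E
```

```text
pics
clock 0.0
joint_pos [ 1.127   0.4684 -0.0116  1.6037  0.006   1.0714 -0.0563]
joint_vel [-0.0004  0.001   0.0016  0.     -0.0022  0.0001 -0.0015]
joint_efforts [ 3.00000e-04 -5.20564e+01 -1.22000e-02 -2.43754e+01 -5.66000e-02
  1.72000e-02  2.00000e-04]
ee_pos [ 0.2533 -0.5979  0.2136]
eef_rot [-3.077e+00 -6.250e-01  7.000e-04]
ft_force [-0.5954  0.4893  0.557 ]
torque [-0.0215 -0.0201 -0.0073]
finger_gap 1.0017
side {'mtx': array([[383.43642456,   0.        , 255.33323525],
       [  0.        , 383.43642456, 191.92795286],
       [  0.        ,   0.        ,   1.        ]]), 'R': array([[-0.84654555, -0.53208658, -0.01563645],
       [-0.3611281 ,  0.5956371 , -0.7174977 ],
       [ 0.39108455, -0.60174772, -0.69638535]]), 't': array([0.46989881, 0.22760428, 0.92824835])}
top {'mtx': array([[434.90010311,   0.        , 253.14540856],
       [  0.        , 434.90010311, 185.3942959 ],
       [  0.        ,   0.        ,   1.        ]]), 'R': array([[-0.0018359 , -0.99999509,  0.00253882],
       [-0.98871177,  0.00143481, -0.14982315],
       [ 0.14981877, -0.00278522, -0.98870955]]), 't': array([0.00947689, 0.54578184, 1.01832448])}
wrist {'mtx': array([[281.91049219,   0.        , 254.2821485 ],
       [  0.        , 281.91049219, 190.41256213],
       [  0.        ,   0.        ,   1.        ]]), 'T_tool_cam': array([[-5.56878336e-04, -9.62994752e-01, -2.69519568e-01,
         7.63239810e-02],
       [ 9.99999840e-01, -5.63017271e-04, -5.45250569e-05,
        -4.03929927e-04],
       [-9.92368279e-05, -2.69519555e-01,  9.62994912e-01,
        -1.71315381e-01],
       [ 0.00000000e+00,  0.00000000e+00,  0.00000000e+00,
         1.00000000e+00]])}
0.0187
```

View pics/top0.png

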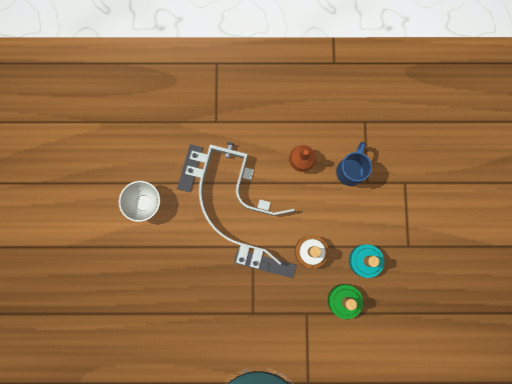

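View pics/side0.png

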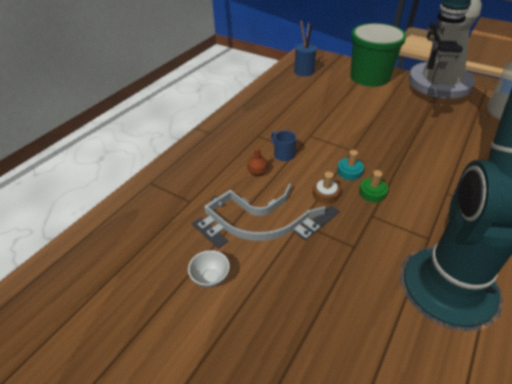

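View pics/wrist0.png

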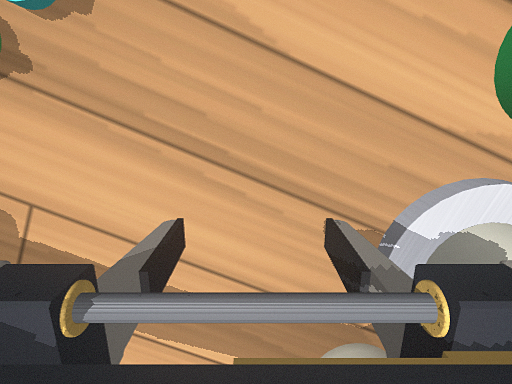

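The carrier candidates in the top view are:
- White ring at (313,252).
- Turquoise ring at (367,261).
- Green ring at (346,302).

The description says white bisque ring, so I choose (313,252). The other pieces are the vase at (303,157), the mug at (355,168) and the bowl at (139,201). The guide's mouth faces right at about (287,237), and the stop with its pin is at about (228,150).

```bash
cat > h.py <<'E'
import numpy as np,cv2
from plant import env
def ray(n,u,v,z):
    c=env.camera_info(n);K=c["mtx"];R=c["R"];t=c["t"]
    d=R.T@np.linalg.inv(K)@np.array([u,v,1.]);o=-R.T@t
    return o+d*(z-o[2])/d[2]
def proj(n,X):
    c=env.camera_info(n);q=c["mtx"]@(c["R"]@np.asarray(X,float)+c["t"]);return q[:2]/q[2]
def save(p,f): cv2.imwrite(f,p[:,:,::-1])
E
python3 - <<'E'
import cv2
im=cv2.imread("pics/top0.png")
cv2.imwrite("pics/c1.png",cv2.resize(im[135:290,170:340],None,fx=4.5,fy=3.8*4.5/4.5 if 0 else 3.8,interpolation=cv2.INTER_CUBIC) if 0 else cv2.resize(im[135:285,170:340],None,fx=4,fy=4,interpolation=cv2.INTER_CUBIC))
im=cv2.imread("pics/side0.png")
cv2.imwrite("pics/c2.png",cv2.resize(im[165:265,180:350],None,fx=4,fy=4,interpolation=cv2.INTER_CUBIC))
E
```

```text
(no output)
```

View pics/c1.png

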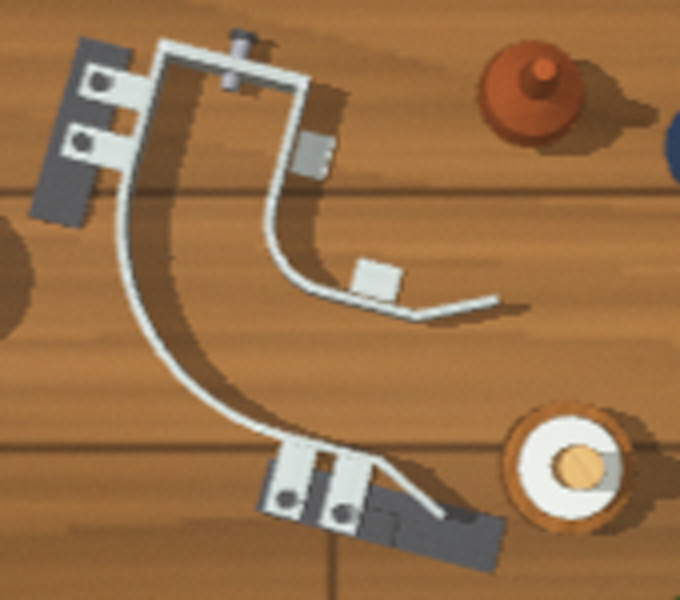

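View pics/c2.png

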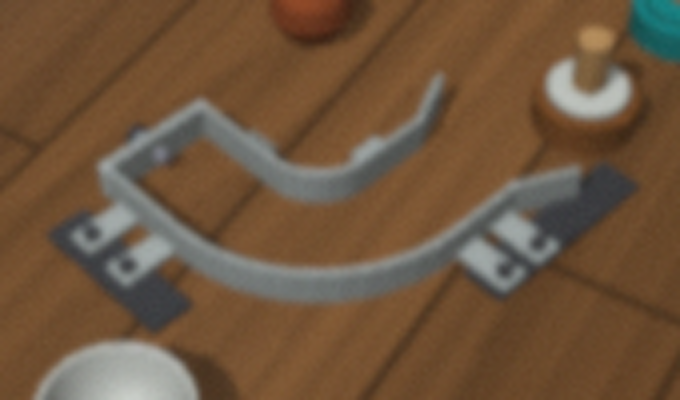

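```bash
python3 - <<'E'
from h import *
pts=dict(stopL=(163,45),stopR=(306,80),outA=(146,108),outB=(122,205),outC=(280,438),outD=(375,460),outE=(442,515),inA=(300,110),inB=(268,220),inC=(310,287),inD=(417,317),inE=(497,300))
W={}
for k,(u,v) in pts.items():
    W[k]=ray("top",170+(u-1.5)/4,135+(v-1.5)/4,0.030); print(k,np.round(W[k][:2]*1000))
def a(p,q): d=W[q]-W[p]; return np.degrees(np.arctan2(d[1],d[0])),np.linalg.norm(d)*1e3
for p,q in [("stopL","stopR"),("outB","outA"),("inB","inA"),("outD","outC"),("inD","inC")]: print(p,q,a(p,q))
# carrier
p=cv2.imread("pics/top0.png");hsv=cv2.cvtColor(p,cv2.COLOR_BGR2HSV)
m=((hsv[:,:,1]<60)&(hsv[:,:,2]>140)).astype(np.uint8)[230:275,290:335]
n,l,s,c=cv2.connectedComponentsWithStats(m)
i=1+np.argmax(s[1:,4]);print(s[i])
(cx,cy),r=cv2.minEnclosingCircle(cv2.findContours((l==i).astype(np.uint8),0,2)[0][0]);print(cx+290,cy+230,r)
print("ring",ray("top",cx+290,cy+230,.036),"post",ray("top",170+578.5/4,135+464.5/4,.082))
# depth check
d=np.load("pics/top0d.npy");print(d[250,316],d[243,308])
E
```

```text
stopL [647. 115.]
stopR [625.  26.]
outA [607. 125.]
outB [546. 139.]
outC [404.  41.]
outD [391. -16.]
outE [358. -56.]
inA [606.  30.]
inB [537.  49.]
inC [496.  23.]
inD [477. -42.]
inE [487. -91.]
stopL stopR (np.float64(-104.11554776891067), np.float64(92.00489369658708))
outB outA (np.float64(-12.857302667354649), np.float64(62.4030964844503))
inB inA (np.float64(-15.869721089789087), np.float64(71.62982191367362))
outD outC (np.float64(76.98249661397489), np.float64(58.73465241690531))
inD inC (np.float64(74.19408229639812), np.float64(67.78048528555479))
[  9   9  26  26 406]
312.0 251.5 13.124505043029785
ring [ 0.38632898 -0.13201612  0.036     ] post [ 0.38719922 -0.13177311  0.082     ]
0.9927854 1.0428373
```

```bash
cat >> h.py <<'E'
from scipy.spatial.transform import Rotation as Ro
GA=np.radians(-14.5);GX=np.array([np.cos(GA),np.sin(GA),0]);GY=np.array([-np.sin(GA),np.cos(GA),0])
def st():
    o=env.get_obs();R=Ro.from_rotvec(o["eef_rot"]);p=np.array(o["ee_pos"]);f=np.array(o["ft_force"])
    ty=R.as_matrix()[:,1]
    print("t%.2f pos"%o["clock"],np.round(p*1e3,1),"s,q",np.round([p@GX*1e3,p@GY*1e3],1),"f",np.round(f,1),"fs,fq",np.round([f@GX,f@GY],1),"tq",np.round(o["torque"],2),"gap %.3f"%o["finger_gap"],"yaw y",round(np.degrees(np.arctan2(ty[1],ty[0])),1),"tilt",np.round(np.degrees((R.as_matrix()[:2,2])),2))
    return o,R,p
def goal(x,y,z,yaw=-14.5):
    o,R,p=st();a=np.radians(yaw);Y=np.array([np.cos(a),np.sin(a),0]);Z=np.array([0,0,-1.]);X=np.cross(Y,Z)
    Rt=Ro.from_matrix(np.c_[X,Y,Z]);rv=(R.inv()*Rt).as_rotvec()
    d=np.array([x,y,z])-p
    print("turn deg",np.round(np.degrees(rv),2),"rad",np.round(rv,4),"shift now",np.round(R.inv().apply(d*1e3),1),"shift after turn",np.round(Rt.inv().apply(d*1e3),1))
def gsq(s,q,z=None):
    P=s*GX/1e3+q*GY/1e3; goal(P[0],P[1],z/1e3)
E
python3 - <<'E'
from h import *
goal(.387,-.132,.215)
E
```

```text
t0.15 pos [ 253.4 -598.1  213.9] s,q [ 395.  -515.6] f [-0.4 -0.5  0.6] fs,fq [-0.3 -0.6] tq [-0.    0.01  0.01] gap 0.999 yaw y -67.0 tilt [-0.04  0.07]
turn deg [-7.000e-02 -3.000e-02 -5.254e+01] rad [-1.30e-03 -5.00e-04 -9.17e-01] shift now [ 304.9 -377.1   -0.7] shift after turn [484.7  12.7  -1.1]
```

```bash
python3 -m handwheel '[0,0,-0.131,0,0,0,0, 0,0,-0.131,0,0,0,0, 0,0,-0.131,0,0,0,0, 0,0,-0.131,0,0,0,0, 0,0,-0.131,0,0,0,0, 0,0,-0.131,0,0,0,0, 0,0,-0.131,0,0,0,0, 0,0,0,0,0,0,0]'
python3 - <<'E'
from h import *
goal(.387,-.132,.215)
E
```

```text
clock: 0.95
ee_pos: [0.2525, -0.5962, 0.2104]
eef_rot: [-2.442, -1.964, -0.002]
ft_force: [-0.0, 0.0, -0.4]
finger_gap: 1.0
t0.95 pos [ 252.5 -596.2  210.4] s,q [ 393.7 -514. ] f [-0.   0.  -0.4] fs,fq [-0. -0.] tq [-0.   -0.06 -0.01] gap 1.000 yaw y -12.4 tilt [-0.2   0.39]
turn deg [-0.29 -0.33  2.11] rad [-0.005  -0.0058  0.0368] shift now [482.3  31.8  -1.9] shift after turn [483.1  14.   -4.6]
```

```bash
python3 -m handwheel '[0,0,0.037,40,1,-1,0, 0,0,0,40,1,-1,0, 0,0,0,40,1,-1,0, 0,0,0,40,1,-1,0, 0,0,0,40,1,-1,0, 0,0,0,40,1,-1,0, 0,0,0,40,1,-1,0, 0,0,0,40,1,-1,0, 0,0,0,40,1,-1,0, 0,0,0,40,1,-1,0, 0,0,0,40,1,-1,0, 0,0,0,40,1,0,0]'
python3 - <<'E'
from h import *
goal(.387,-.132,.180)
p,d=env.camera("wrist");save(p,"pics/w1.png")
p,d=env.camera("top");save(p,"pics/t1.png")
E
```

```text
clock: 2.15
ee_pos: [0.3954, -0.1257, 0.2226]
eef_rot: [-2.536, -1.845, -0.002]
ft_force: [0.9, -0.4, 0.3]
finger_gap: 1.003
t2.15 pos [ 395.4 -125.7  222.6] s,q [414.3 -22.7] f [ 0.9 -0.4  0.3] fs,fq [ 1.  -0.2] tq [-0.05 -0.11 -0.02] gap 1.003 yaw y -17.9 tilt [-0.14  0.3 ]
turn deg [-0.22 -0.25 -3.41] rad [-0.0038 -0.0044 -0.0596] shift now [-8.7 -5.9 42.6] shift after turn [-8.2 -6.6 42.6]
```

View pics/w1.png

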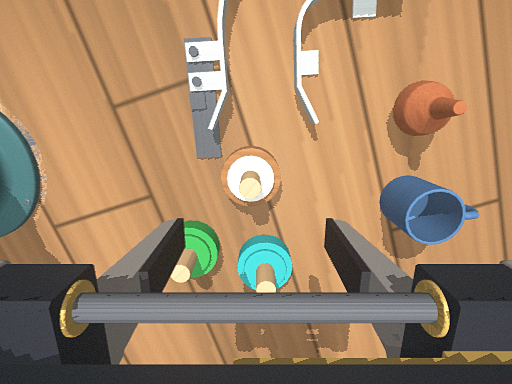

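The white-ring carrier is at (250,178) in the wrist view: wooden base, white ring, plain post. Turquoise is at (265,262) and green at (195,250). I'll triangulate it from this view.

```bash
cat >> h.py <<'E'
def wray(u,v,z):
    c=env.camera_info("wrist");o,R,p=st();T=c["T_tool_cam"]
    d=R.apply(T[:3,:3]@np.linalg.inv(c["mtx"])@np.array([u,v,1.]));q=p+R.apply(T[:3,3])
    return q+d*(z-q[2])/d[2]
def wproj(X):
    c=env.camera_info("wrist");o,R,p=st();T=np.linalg.inv(c["T_tool_cam"])
    q=c["mtx"]@(T@np.r_[R.inv().apply(np.array(X)-p),1])[:3];return q[:2]/q[2]
E
python3 - <<'E'
from h import *
im=cv2.imread("pics/w1.png")
hsv=cv2.cvtColor(im,cv2.COLOR_BGR2HSV)
m=((hsv[:,:,1]<50)&(hsv[:,:,2]>170)).astype(np.uint8);m[:145]=0;m[215:]=0;m[:,:215]=0;m[:,290:]=0
c=max(cv2.findContours(m,0,2)[0],key=cv2.contourArea);(x,y),r=cv2.minEnclosingCircle(c);print(x,y,r)
print(wray(x,y,.036), "post",wray(250,188,.082), "exp",wproj([.387,-.132,.036]))
print("tcp",wproj(st()[2]))
cv2.imwrite("pics/w1c.png",cv2.resize(im[130:300,160:320],None,fx=3.5,fy=3.5,interpolation=cv2.INTER_CUBIC))
E
```

```text
250.27537536621094 178.2775421142578 23.434158325195312
t2.25 pos [ 396.5 -122.4  222.7] s,q [414.6 -19.3] f [ 0.2 -0.5 -0.2] fs,fq [ 0.3 -0.4] tq [ 0.02 -0.09  0.01] gap 0.998 yaw y -17.4 tilt [-0.1   0.39]
t2.25 pos [ 396.5 -122.4  222.7] s,q [414.6 -19.3] f [ 0.2 -0.5 -0.2] fs,fq [ 0.3 -0.4] tq [ 0.02 -0.09  0.01] gap 0.998 yaw y -17.4 tilt [-0.1   0.39]
t2.25 pos [ 396.5 -122.4  222.7] s,q [414.6 -19.3] f [ 0.2 -0.5 -0.2] fs,fq [ 0.3 -0.4] tq [ 0.02 -0.09  0.01] gap 0.998 yaw y -17.4 tilt [-0.1   0.39]
[ 0.38907322 -0.12661136  0.036     ] post [ 0.38923074 -0.12763616  0.082     ] exp [250.01247692 182.57449419]
t2.25 pos [ 396.5 -122.4  222.7] s,q [414.6 -19.3] f [ 0.2 -0.5 -0.2] fs,fq [ 0.3 -0.4] tq [ 0.02 -0.09  0.01] gap 0.998 yaw y -17.4 tilt [-0.1   0.39]
t2.25 pos [ 396.5 -122.4  222.7] s,q [414.6 -19.3] f [ 0.2 -0.5 -0.2] fs,fq [ 0.3 -0.4] tq [ 0.02 -0.09  0.01] gap 0.998 yaw y -17.4 tilt [-0.1   0.39]
tcp [254.3933844  232.19708692]
```

View pics/w1c.png

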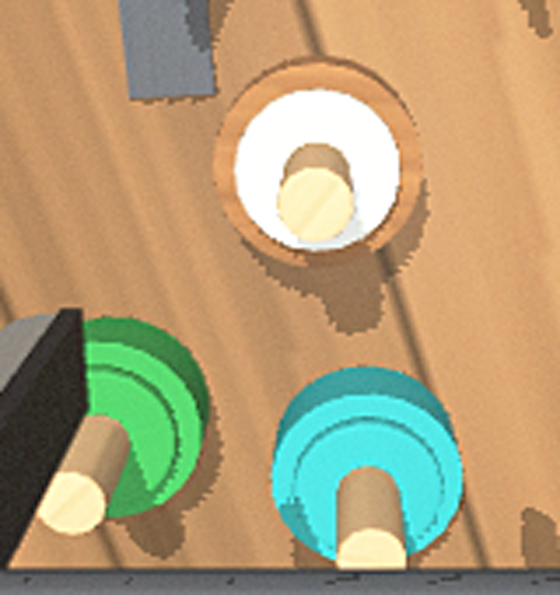

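```bash
python3 -m handwheel '[0,0,-0.05,-11,-7,15,0, 0,0,0,0,0,20,0, 0,0,0,0,0,15,0, 0,0,0,0,0,0,0]'
python3 - <<'E'
from h import *
goal(.387,-.131,.042)
E
```

```text
clock: 2.65
ee_pos: [0.3865, -0.1318, 0.172]
eef_rot: [-2.488, -1.912, -0.005]
ft_force: [0.4, 0.6, 0.8]
finger_gap: 0.998
t2.65 pos [ 386.5 -131.8  172. ] s,q [407.2 -30.8] f [0.4 0.6 0.8] fs,fq [0.2 0.7] tq [-0.02 -0.06 -0.04] gap 0.998 yaw y -14.9 tilt [0.01 0.28]
turn deg [-0.06 -0.27 -0.44] rad [-0.001  -0.0047 -0.0076] shift now [  0.3   0.4 130. ] shift after turn [  0.9   0.3 130. ]
```

```bash
python3 -m handwheel '[0,-0.003,-0.006,0,0,25,0, 0,0,0,0,0,25,0, 0,0,0,0,0,25,0, 0,0,0,0,0,25,0, 0,0,0,0,0,15,0,0,0,0,0,0,7,0, 0,0,0,0,0,0,0]'
python3 - <<'E'
from h import *
goal(.387,-.131,.042)
E
```

```text
clock: 3.35
ee_pos: [0.3903, -0.1379, 0.05]
eef_rot: [2.499, 1.893, 0.004]
ft_force: [-0.4, 0.3, 0.6]
finger_gap: 0.998
t3.35 pos [ 390.3 -137.9   50. ] s,q [412.4 -35.7] f [-0.4  0.3  0.6] fs,fq [-0.4  0.2] tq [ 0.02 -0.13 -0.01] gap 0.998 yaw y -15.7 tilt [ 0.34 -0.22]
turn deg [ 0.38  0.13 -1.19] rad [ 0.0067  0.0022 -0.0207] shift now [ 5.7 -5.1  8. ] shift after turn [ 5.8 -4.9  8. ]
```

```bash
python3 -m handwheel '[0.006,0.002,-0.02,6,-5,4,0, 0,0,0,0,0,3,0, 0,0,0,0,0,0,0]'
python3 - <<'E'
from h import *
goal(.387,-.131,.042)
p,d=env.camera("wrist");save(p,"pics/w2.png")
E
```

```text
clock: 3.65
ee_pos: [0.3885, -0.1311, 0.0445]
eef_rot: [2.482, 1.92, 0.003]
ft_force: [0.1, 0.3, -0.0]
finger_gap: 0.999
t3.65 pos [ 388.5 -131.1   44.5] s,q [408.9 -29.7] f [ 0.1  0.3 -0. ] fs,fq [0.1 0.3] tq [-0.04 -0.02  0.01] gap 0.999 yaw y -14.5 tilt [ 0.21 -0.11]
turn deg [ 0.23  0.06 -0.05] rad [ 0.004   0.001  -0.0008] shift now [-0.3 -1.5  2.5] shift after turn [-0.3 -1.5  2.5]
```

View pics/w2.png

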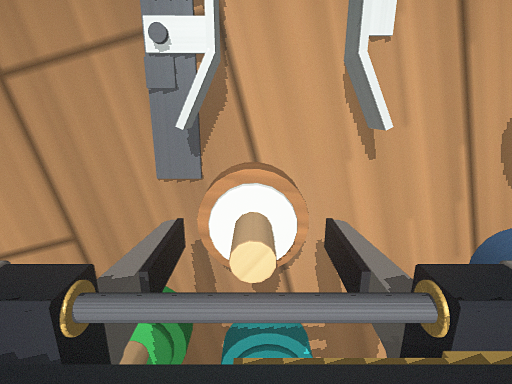

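```bash
python3 -m handwheel '[0,0,0,0,-1,0,0.5, 0,0,0,0,0,0,0.8, 0,0,0,0,0,0,1, 0,0,0,0,0,0,1, 0,0,0,0,0,0,1, 0,0,0,0,0,0,1]' 20
python3 - <<'E'
from h import *
gsq(427.5,-10,44)
E
```

```text
clock: 4.3
ee_pos: [0.3882, -0.1313, 0.0457]
eef_rot: [2.48, 1.918, 0.004]
ft_force: [0.9, -0.3, -0.2]
finger_gap: 0.496
t4.30 pos [ 388.2 -131.3   45.7] s,q [408.7 -29.9] f [ 0.9 -0.3 -0.2] fs,fq [ 1. -0.] tq [-0.02 -0.05 -0.02] gap 0.496 yaw y -14.6 tilt [ 0.33 -0.18]
turn deg [ 0.37  0.09 -0.07] rad [ 0.0064  0.0016 -0.0013] shift now [20.  18.7  1.8] shift after turn [19.9 18.8  1.7]
```

```bash
python3 -m handwheel '[0,0,0,0,0,0,1, 0,0,0,0,0,0,1, 0,0,0,0,0,0,1, 0,0,0,0,0,0,1, 0,0,0,0,0,0,1,0,0,0,0,0,0,1]' 20
python3 - <<'E'
from h import *
gsq(427.5,-10,44)
E
```

```text
clock: 4.9
ee_pos: [0.3879, -0.1313, 0.0456]
eef_rot: [2.481, 1.918, 0.003]
ft_force: [-0.3, -0.2, -0.4]
finger_gap: 0.277
t4.90 pos [ 387.9 -131.3   45.6] s,q [408.5 -30. ] f [-0.3 -0.2 -0.4] fs,fq [-0.3 -0.3] tq [-0.    0.18 -0.02] gap 0.277 yaw y -14.6 tilt [ 0.28 -0.17]
turn deg [ 0.32  0.1  -0.08] rad [ 0.0055  0.0017 -0.0014] shift now [20.  19.   1.7] shift after turn [20.  19.   1.6]
```

```bash
python3 -m handwheel '[0,0,0,0,0,0,1, 0,0,0,3,5,0,1, 0,0,0,4,5,0,1, 0,0,0,5,5,0,1, 0,0,0,5,3,0,1,0,0,0,3,1,0,1,0,0,0,0,0,0,1]'
python3 - <<'E'
from h import *
gsq(427.5,20,44)
E
```

```text
clock: 5.6
ee_pos: [0.4081, -0.119, 0.0457]
eef_rot: [2.486, 1.915, -0.012]
ft_force: [-1.9, -0.6, 2.0]
finger_gap: 0.277
t5.60 pos [ 408.1 -119.    45.7] s,q [424.9 -13. ] f [-1.9 -0.6  2. ] fs,fq [-1.7 -1. ] tq [-0.12  0.08 -0.07] gap 0.277 yaw y -14.8 tilt [-0.24 -0.41]
turn deg [-0.13  0.45 -0.28] rad [-0.0022  0.0079 -0.0049] shift now [33.1  2.5  1.5] shift after turn [33.   2.6  1.7]
```

```bash
python3 -m handwheel '[0,0.004,-0.004,5,1,0,1, 0,0,0,7,1,0,1, 0,0,0,7,1,0,1, 0,0,0,7,0.5,0,1, 0,0,0,7,0.5,0,1,0,0,0,7,0,0,1,0,0,0,7,0,0,1,0,0,0,0,0,0,1]'
python3 - <<'E'
from h import *
gsq(427.5,75,45.5)
p,d=env.camera("wrist");save(p,"pics/w3.png")
E
```

```text
clock: 6.4
ee_pos: [0.4259, -0.0702, 0.0456]
eef_rot: [2.483, 1.922, -0.004]
ft_force: [0.3, -0.2, 0.0]
finger_gap: 0.276
t6.40 pos [425.9 -70.2  45.6] s,q [430.   38.7] f [ 0.3 -0.2  0. ] fs,fq [ 0.4 -0.1] tq [ 0.07 -0.16 -0.01] gap 0.276 yaw y -14.5 tilt [-0.06 -0.15]
turn deg [-0.02  0.16 -0.01] rad [-0.0003  0.0027 -0.0001] shift now [36.3 -2.5 -0. ] shift after turn [36.3 -2.5  0.1]
```

View pics/w3.png

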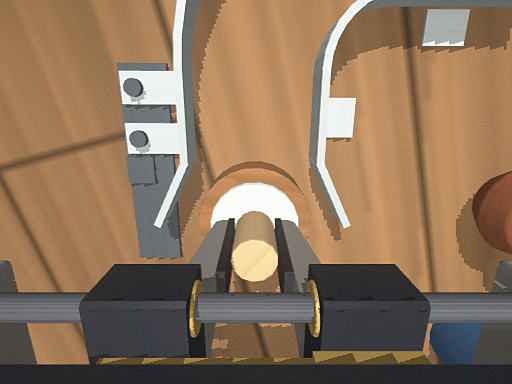

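The carrier is in the mouth, with the wall tops at about u=188 and u=318 where the flare ends (row 162). I'll work out the channel's centre relative to the tool.

```bash
python3 - <<'E' | grep -v ^t
from h import *
for n,u,v in [("L",189,160),("L",184,110),("R",318,160),("R",325,90),("Lend",157,225),("Rend",347,226)]:
    X=wray(u,v,.030)*1e3;print(n,np.round([X@GX,X@GY],1))
# ring center
im=cv2.imread("pics/w3.png");print(im[190,240:260:5])
E
```

```text
L [386.4  83.8]
L [385.3 115.9]
R [472.6  83.7]
R [474.3 127.9]
Lend [360.6  37.1]
Rend [496.2  36.2]
[[250 252 251]
 [250 252 251]
 [249 252 251]
 [250 252 251]]
```

```bash
python3 -m handwheel '[0,0,0,5,-0.5,0,1, 0,0,0,5,0,0,1, 0,0,0,6,0,0,1, 0,0,0,6,0,0,1, 0,0,0,6,0,0,1,0,0,0,6,0,0,1,0,0,0,0,0,0,1]'
python3 - <<'E'
from h import *
gsq(429,136,45.5)
E
```

```text
clock: 7.15
ee_pos: [0.4344, -0.0358, 0.0456]
eef_rot: [2.484, 1.919, -0.005]
ft_force: [-1.3, 1.0, 0.9]
finger_gap: 0.276
t7.15 pos [434.4 -35.8  45.6] s,q [429.5  74.1] f [-1.3  1.   0.9] fs,fq [-1.5  0.6] tq [ 0.08 -0.25 -0.1 ] gap 0.276 yaw y -14.6 tilt [-0.08 -0.22]
turn deg [-0.02  0.23 -0.12] rad [-0.0004  0.004  -0.002 ] shift now [61.9 -0.6 -0.1] shift after turn [61.9 -0.5  0.1]
```

```bash
python3 -m handwheel '[0,0,0,5,0,0,1, 0,0,0,5,0,0,1, 0,0,0,5,0,0,1, 0,0,0,5,0,0,1, 0,0,0,0,0,0,1]'
python3 - <<'E'
from h import *
gsq(429,136,45.5)
E
```

```text
clock: 7.65
ee_pos: [0.4397, -0.0154, 0.0456]
eef_rot: [2.484, 1.919, -0.006]
ft_force: [-0.8, 0.3, 1.3]
finger_gap: 0.277
t7.65 pos [439.7 -15.4  45.6] s,q [429.6  95.2] f [-0.8  0.3  1.3] fs,fq [-0.8  0.1] tq [-0.07 -0.16 -0.05] gap 0.277 yaw y -14.6 tilt [-0.1  -0.26]
turn deg [-0.03  0.28 -0.13] rad [-0.0005  0.0048 -0.0023] shift now [40.8 -0.7 -0.1] shift after turn [40.8 -0.6  0.1]
```

```bash
python3 -m handwheel '[0,0,0,5,0,0,1, 0,0,0,5,0,0,1, 0,0,0,5,0,0,1, 0,0,0,5,0,0,1,0,0,0,5,0,0,1, 0,0,0,0,0,0,1]'
python3 - <<'E'
from h import *
gsq(429,136,45.5)
p,d=env.camera("wrist");save(p,"pics/w4.png")
p,d=env.camera("top");save(p,"pics/t4.png")
E
```

```text
clock: 8.25
ee_pos: [0.4464, 0.0099, 0.0456]
eef_rot: [2.484, 1.918, -0.008]
ft_force: [-0.9, -0.4, 2.4]
finger_gap: 0.278
t8.25 pos [446.4   9.9  45.6] s,q [429.7 121.4] f [-0.9 -0.4  2.4] fs,fq [-0.8 -0.7] tq [-0.15 -0.14 -0.06] gap 0.278 yaw y -14.7 tilt [-0.12 -0.32]
turn deg [-0.04  0.34 -0.17] rad [-0.0007  0.0059 -0.003 ] shift now [14.6 -0.7  0. ] shift after turn [14.6 -0.7  0.1]
```

View pics/w4.png

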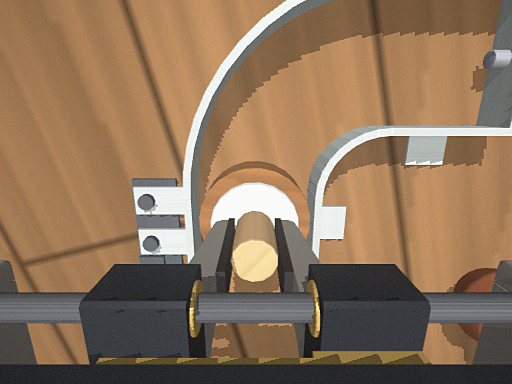

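The bend is in view. The inner rail's channel-side edge is at row 127 (u 380–500), the pin is at (497,60), and the stop runs up the right edge.

```bash
python3 - <<'E' | grep -v ^t
from h import *
for n,u,v in [("in2",400,127),("in2",480,128),("innerR",315,200),("L",190,175),("stopface top",505,20),("stop",508,0)]:
    X=wray(u,v,.030)*1e3;print(n,np.round([X@GX,X@GY],1))
X=wray(497,60,.013)*1e3;print("pin",np.round([X@GX,X@GY],1))
im=cv2.imread("pics/w4.png");cv2.imwrite("pics/w4c.png",cv2.resize(im[0:150,362:512],None,fx=4,fy=4,interpolation=cv2.INTER_CUBIC))
E
```

```text
in2 [524.  187.7]
in2 [575.9 186.9]
innerR [471.9 138.4]
L [386.2 156.5]
stopface top [577.1 248.9]
stop [576.4 259.1]
pin [590.9 229.9]
```

View pics/w4c.png

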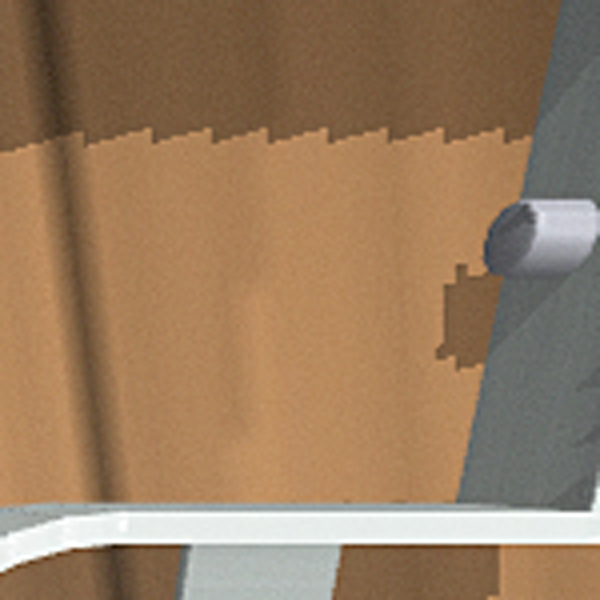

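```bash
python3 - <<'E' | grep -v ^t
from h import *
for n,u,v,z in [("face bot",476,125,0),("face bot2",494.5,33,0),("face top",509.5,127.5,.03),("pintip",489,60,.013)]:
    X=wray(u,v,z)*1e3;print(n,np.round([X@GX,X@GY],1))
im=cv2.imread("pics/t4.png")
cv2.imwrite("pics/c4.png",cv2.resize(im[135:285,170:340],None,fx=4,fy=4,interpolation=cv2.INTER_CUBIC))
E
```

```text
face bot [595.9 187.2]
face bot2 [595.5 249. ]
face top [594.9 187.2]
pintip [585.6 229.9]
```

View pics/c4.png

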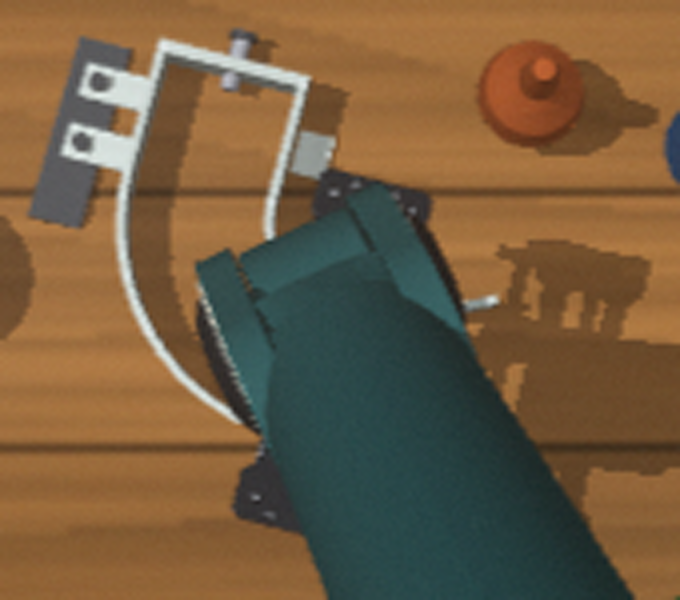

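```bash
python3 -m handwheel '[0,0.003,-0.003,4,0,0,1, 0,0.003,0,5,0,0,1, 0,0,0,5,0,0,1, 0,0,0,2,0,0,1, 0,0,0,0,0,0,1]'
cat >> h.py <<'E'
def arc(s0=429.7,q0=139,n=6,step=5,z=45.5):
    o,R,p=st();s,q=p@GX*1e3,p@GY*1e3
    th=np.arctan2(q-q0,s0+90-s); rad=np.hypot(q-q0,s0+90-s);print("theta",np.degrees(th),"rad",rad)
    for i in range(1,n+1):
        t=min(th+i*step/90,np.pi/2);a=s0+90-90*np.cos(t);b=q0+90*np.sin(t)
        print(np.round([b-q,a-s],1),end=" ");s,q=a,b
    print(); gsq(s,q,z)
E
python3 - <<'E'
from h import *
arc()
E
```

```text
clock: 8.85
ee_pos: [0.4502, 0.0245, 0.0456]
eef_rot: [-2.486, -1.921, 0.004]
ft_force: [-1.2, -3.7, 4.2]
finger_gap: 0.279
t8.85 pos [450.2  24.5  45.6] s,q [429.7 136.5] f [-1.2 -3.7  4.2] fs,fq [-0.3 -3.9] tq [-0.78 -0.06 -0.07] gap 0.279 yaw y -14.6 tilt [-0.1  -0.08]
theta -1.6151882630714212 rad 90.05328175392874
[5.  0.1] [5.  0.3] [5.  0.6] [4.9 0.8] [4.9 1.1] [4.8 1.4] 
t8.85 pos [450.2  24.5  45.6] s,q [429.7 136.5] f [-1.2 -3.7  4.2] fs,fq [-0.3 -3.9] tq [-0.78 -0.06 -0.07] gap 0.279 yaw y -14.6 tilt [-0.1  -0.08]
turn deg [-0.08  0.1  -0.1 ] rad [-0.0014  0.0017 -0.0017] shift now [29.6  4.1  0. ] shift after turn [29.6  4.2  0.1]
```

```bash
python3 -m handwheel '[0,0,0,5,0.1,-0.1,1, 0,0,0,5,0.3,-0.1,1, 0,0,0,5,0.6,0,1, 0,0,0,5,0.8,0,1, 0,0,0,5,1.1,0,1, 0,0,0,0,0,0,1]'
python3 - <<'E'
from h import *
arc()
E
```

```text
clock: 9.45
ee_pos: [0.459, 0.049, 0.0456]
eef_rot: [-2.486, -1.92, 0.007]
ft_force: [0.3, -0.8, 0.9]
finger_gap: 0.279
t9.45 pos [459.   49.   45.6] s,q [432.1 162.3] f [ 0.3 -0.8  0.9] fs,fq [ 0.5 -0.7] tq [-0.16 -0.34 -0.04] gap 0.279 yaw y -14.6 tilt [-0.21 -0.15]
theta 14.913185741634997 rad 90.6781849364997
[4.6 2.1] [4.7 1.7] [4.6 1.9] [4.5 2.2] [4.4 2.4] [4.2 2.7] 
t9.45 pos [459.   49.   45.6] s,q [432.1 162.3] f [ 0.3 -0.8  0.9] fs,fq [ 0.5 -0.7] tq [-0.16 -0.34 -0.04] gap 0.279 yaw y -14.6 tilt [-0.21 -0.15]
turn deg [-0.17  0.2  -0.13] rad [-0.0029  0.0035 -0.0022] shift now [27. 13.  0.] shift after turn [27.  13.   0.1]
```

```bash
python3 -m handwheel '[0,0,0,4.6,2.0,0,1, 0,0,0,4.7,1.8,0,1, 0,0,0,4.6,2,0,1, 0,0,0,4.5,2.3,0,1, 0,0,0,0,0,0,1]'
python3 - <<'E'
from h import *
arc()
E
```

```text
clock: 9.95
ee_pos: [0.4692, 0.0638, 0.0458]
eef_rot: [-2.486, -1.92, 0.018]
ft_force: [2.8, -0.8, -0.6]
finger_gap: 0.28
t9.95 pos [469.2  63.8  45.8] s,q [438.2 179.2] f [ 2.8 -0.8 -0.6] fs,fq [ 2.9 -0. ] tq [-0.14 -0.65 -0.1 ] gap 0.280 yaw y -14.6 tilt [-0.55 -0.39]
theta 26.283365874817758 rad 90.84271076489193
[4.  3.1] [4.3 2.6] [4.1 2.8] [4. 3.] [3.8 3.3] [3.6 3.5] 
t9.95 pos [469.2  63.8  45.8] s,q [438.2 179.2] f [ 2.8 -0.8 -0.6] fs,fq [ 2.9 -0. ] tq [-0.14 -0.65 -0.1 ] gap 0.280 yaw y -14.6 tilt [-0.55 -0.39]
turn deg [-0.43  0.52 -0.15] rad [-0.0076  0.009  -0.0026] shift now [23.9 18.2 -0.1] shift after turn [23.8 18.2  0.3]
```

```bash
python3 -m handwheel '[0,0,0,2.5,4,0,1, 0,0,0,3.5,3,0,1, 0,0,0,4,3,0,1, 0,0,0,3.8,3.2,0,1, 0,0,0,0,0,0,1]'
python3 - <<'E'
from h import *
arc(s0=431,q0=138.3)
E
```

```text
clock: 10.45
ee_pos: [0.4804, 0.0722, 0.0462]
eef_rot: [-2.485, -1.918, 0.038]
ft_force: [2.1, -0.1, -1.4]
finger_gap: 0.273
t10.45 pos [480.4  72.2  46.2] s,q [447.  190.1] f [ 2.1 -0.1 -1.4] fs,fq [2.  0.4] tq [-0.13 -0.7  -0.05] gap 0.273 yaw y -14.7 tilt [-1.2  -0.73]
theta 35.01346274016445 rad 90.34430722378043
[3.8 3.3] [3.8 3.2] [3.7 3.4] [3.5 3.6] [3.3 3.8] [3. 4.] 
t10.45 pos [480.4  72.2  46.2] s,q [447.  190.1] f [ 2.1 -0.1 -1.4] fs,fq [2.  0.4] tq [-0.13 -0.7  -0.05] gap 0.273 yaw y -14.7 tilt [-1.2  -0.73]
turn deg [-0.97  1.01 -0.16] rad [-0.017   0.0177 -0.0029] shift now [21.1 21.2 -0. ] shift after turn [21.1 21.2  0.7]
```

```bash
python3 -m handwheel '[-0.008,0.009,0,0,1,0.2,1, -0.008,0.008,0,0,0.5,0.1,1, 0,0,0,0,0,0,1]'
python3 - <<'E'
from h import *
arc(s0=431,q0=138.3)
E
```

```text
clock: 10.75
ee_pos: [0.4802, 0.0722, 0.0455]
eef_rot: [-2.484, -1.919, 0.003]
ft_force: [-0.2, -0.8, 2.4]
finger_gap: 0.282
t10.75 pos [480.2  72.2  45.5] s,q [446.8 190.1] f [-0.2 -0.8  2.4] fs,fq [-0.  -0.8] tq [-0.45 -0.29 -0.03] gap 0.282 yaw y -14.6 tilt [-0.16  0.03]
theta 34.91360029908506 rad 90.49412517303635
[3.7 3.4] [3.8 3.2] [3.7 3.4] [3.5 3.6] [3.3 3.8] [3. 4.] 
t10.75 pos [480.2  72.2  45.5] s,q [446.8 190.1] f [-0.2 -0.8  2.4] fs,fq [-0.  -0.8] tq [-0.45 -0.29 -0.03] gap 0.282 yaw y -14.6 tilt [-0.16  0.03]
turn deg [-0.16  0.01 -0.12] rad [-0.0028  0.0002 -0.0022] shift now [21.1 21.3 -0. ] shift after turn [21.  21.3  0. ]
```

```bash
python3 -m handwheel '[0,0,0,3.2,4,-0.1,1, -0.002,0.002,0,3.6,3.6,0,1, -0.002,0.002,0,3.5,3.6,0,1, -0.002,0.002,0,3.3,3.8,0,1, 0,0,0,0,0,0,1]'
python3 - <<'E'
from h import *
arc(s0=431,q0=138.3)
E
```

```text
clock: 11.25
ee_pos: [0.4909, 0.0799, 0.0457]
eef_rot: [-2.483, -1.916, 0.013]
ft_force: [1.5, -0.6, 0.3]
finger_gap: 0.281
t11.25 pos [490.9  79.9  45.7] s,q [455.3 200.3] f [ 1.5 -0.6  0.3] fs,fq [ 1.6 -0.2] tq [-0.3  -0.74 -0.03] gap 0.281 yaw y -14.7 tilt [-0.57 -0.04]
theta 43.33657419881331 rad 90.36251989690021
[3.3 3.8] [3.3 3.7] [3.1 3.9] [2.9 4.1] [2.7 4.2] [2.4 4.4] 
t11.25 pos [490.9  79.9  45.7] s,q [455.3 200.3] f [ 1.5 -0.6  0.3] fs,fq [ 1.6 -0.2] tq [-0.3  -0.74 -0.03] gap 0.281 yaw y -14.7 tilt [-0.57 -0.04]
turn deg [-0.54  0.18 -0.2 ] rad [-0.0095  0.0032 -0.0035] shift now [17.9 24.  -0.1] shift after turn [17.8 24.1  0.2]
```

```bash
python3 -m handwheel '[-0.004,0.002,-0.003,3,4.5,0,1, -0.003,0.001,0,3.2,4.4,0,1, -0.003,0.001,0,3.0,4.4,0,1, -0.003,0.001,0,2.8,4.5,0,1, -0.002,0,0,2.7,4.6,0,1, 0,0,0,0,0,0,1]'
python3 - <<'E'
from h import *
arc(s0=431,q0=138.3)
E
```

```text
clock: 11.85
ee_pos: [0.5084, 0.0886, 0.0457]
eef_rot: [-2.481, -1.922, 0.017]
ft_force: [1.0, -1.5, 0.6]
finger_gap: 0.278
t11.85 pos [508.4  88.6  45.7] s,q [470.  213.1] f [ 1.  -1.5  0.6] fs,fq [ 1.3 -1.2] tq [-0.26 -0.79 -0.08] gap 0.278 yaw y -14.5 tilt [-0.59 -0.23]
theta 55.69258556403317 rad 90.52597422579397
[2.3 4.5] [2.5 4.3] [2.2 4.5] [2.  4.6] [1.7 4.7] [1.4 4.8] 
t11.85 pos [508.4  88.6  45.7] s,q [470.  213.1] f [ 1.  -1.5  0.6] fs,fq [ 1.3 -1.2] tq [-0.26 -0.79 -0.08] gap 0.278 yaw y -14.5 tilt [-0.59 -0.23]
turn deg [-0.51  0.37  0.02] rad [-0.009   0.0065  0.0003] shift now [12.1 27.4 -0.1] shift after turn [12.1 27.4  0.2]
```

```bash
python3 -m handwheel '[-0.004,0.003,0,2,5,0,1, -0.003,0.002,0,2.2,5,0,1, -0.003,0.001,0,2.0,5,0,1, -0.003,0.001,0,1.8,5,0,1, -0.002,0,0,1.5,5,0,1, 0,0,0,0,0,0,1]'
python3 - <<'E'
from h import *
arc(s0=431,q0=138.3)
E
```

```text
clock: 12.45
ee_pos: [0.5286, 0.0932, 0.0456]
eef_rot: [-2.48, -1.925, 0.01]
ft_force: [1.3, -2.4, 1.4]
finger_gap: 0.28
t12.45 pos [528.6  93.2  45.6] s,q [488.5 222.6] f [ 1.3 -2.4  1.4] fs,fq [ 1.8 -2. ] tq [-0.45 -0.75 -0.02] gap 0.280 yaw y -14.4 tilt [-0.37 -0.13]
theta 68.90227320104978 rad 90.36770449280834
[1.3 4.8] [1.4 4.8] [1.1 4.9] [0.9 4.9] [0.6 5. ] [0.3 5. ] 
t12.45 pos [528.6  93.2  45.6] s,q [488.5 222.6] f [ 1.3 -2.4  1.4] fs,fq [ 1.8 -2. ] tq [-0.45 -0.75 -0.02] gap 0.280 yaw y -14.4 tilt [-0.37 -0.13]
turn deg [-0.33  0.21  0.14] rad [-0.0058  0.0037  0.0025] shift now [ 5.6 29.4 -0.1] shift after turn [ 5.6 29.4  0.1]
```

```bash
python3 -m handwheel '[-0.003,0.002,0,0.5,5,0,1, -0.003,0.002,0,1,5,0,1, -0.003,0.001,0,0.9,5,0,1, -0.003,0.001,0,0.7,5,0,1, -0.002,0,0,0.4,5,0,1, 0,0,0,0,0,0,1]'
python3 - <<'E'
from h import *
arc(s0=431,q0=138.3)
E
```

```text
clock: 13.05
ee_pos: [0.5481, 0.0934, 0.0455]
eef_rot: [-2.477, -1.929, 0.001]
ft_force: [2.1, -1.2, 0.6]
finger_gap: 0.279
t13.05 pos [548.1  93.4  45.5] s,q [507.2 227.7] f [ 2.1 -1.2  0.6] fs,fq [ 2.3 -0.6] tq [-0.48 -0.55 -0.07] gap 0.279 yaw y -14.2 tilt [-0.13  0.08]
theta 81.22682142544454 rad 90.41835029039072
[0.2 5. ] [0.3 5. ] [0.1 3.8] [0. 0.] [0. 0.] [0. 0.] 
t13.05 pos [548.1  93.4  45.5] s,q [507.2 227.7] f [ 2.1 -1.2  0.6] fs,fq [ 2.3 -0.6] tq [-0.48 -0.55 -0.07] gap 0.279 yaw y -14.2 tilt [-0.13  0.08]
turn deg [-0.15 -0.05  0.31] rad [-0.0025 -0.0008  0.0055] shift now [ 0.6 13.8  0. ] shift after turn [ 0.6 13.8  0. ]
```

```bash
python3 -m handwheel '[-0.001,0,0.003,0.2,5,0,1, -0.002,0,0.003,0.2,5,0,1, -0.002,0,0,0.1,5,0,1, -0.002,0,0,0,5,0,1, -0.002,0,0,0,5,0,1,-0.002,0,0,0,4,0,1, 0,0,0,0,0,0,1]'
python3 - <<'E'
from h import *
gsq(555.5,228.5,45.5)
E
```

```text
clock: 13.75
ee_pos: [0.5695, 0.0915, 0.0456]
eef_rot: [-2.478, -1.925, 0.004]
ft_force: [0.9, -2.1, 2.1]
finger_gap: 0.277
t13.75 pos [569.5  91.5  45.6] s,q [528.5 231.2] f [ 0.9 -2.1  2.1] fs,fq [ 1.4 -1.8] tq [-0.59 -0.47 -0.04] gap 0.277 yaw y -14.3 tilt [-0.24  0.1 ]
turn deg [-0.26 -0.03  0.17] rad [-0.0045 -0.0006  0.0029] shift now [-2.7 27.  -0.1] shift after turn [-2.7 27.   0.1]
```

```bash
python3 -m handwheel '[-0.003,0,0.003,-1.2,4,-0.1,1, -0.003,0,0,-1,4,0,1, -0.001,0,0,-0.8,4,0,1, 0,0,0,-0.5,3,0,1, 0,0,0,0,0,0,1]'
python3 - <<'E'
from h import *
gsq(555.5,228.5,45.5)
E
```

```text
clock: 14.25
ee_pos: [0.5796, 0.0882, 0.0456]
eef_rot: [-2.478, -1.924, 0.001]
ft_force: [-0.8, -0.8, 2.3]
finger_gap: 0.278
t14.25 pos [579.6  88.2  45.6] s,q [539.1 230.5] f [-0.8 -0.8  2.3] fs,fq [-0.5 -0.9] tq [-0.52 -0.25 -0.05] gap 0.278 yaw y -14.3 tilt [-0.21  0.2 ]
turn deg [-0.26 -0.14  0.15] rad [-0.0045 -0.0024  0.0026] shift now [-2.1 16.4 -0. ] shift after turn [-2.  16.4  0.1]
```

Near the pin now, so I'll approach in small steps.

```bash
python3 -m handwheel '[-0.002,-0.001,0.002,-0.8,4,-0.1,1, -0.002,-0.001,0,-0.5,3,0,1, 0,0,0,-0.3,3,0,1, 0,0,0,0,0,0,1]'
python3 - <<'E'
from h import *
gsq(555.5,228.5,45.5)
E
```

```text
clock: 14.65
ee_pos: [0.5866, 0.0862, 0.0456]
eef_rot: [-2.479, -1.923, 0.004]
ft_force: [0.0, -0.8, 2.3]
finger_gap: 0.281
t14.65 pos [586.6  86.2  45.6] s,q [546.4 230.3] f [ 0.  -0.8  2.3] fs,fq [ 0.2 -0.7] tq [-0.4  -0.36 -0.06] gap 0.281 yaw y -14.4 tilt [-0.26  0.12]
turn deg [-0.28 -0.05  0.12] rad [-0.0049 -0.0009  0.0021] shift now [-1.9  9.1  0. ] shift after turn [-1.8  9.1  0.1]
```

```bash
python3 -m handwheel '[-0.001,-0.001,0,-0.5,2,0,1, 0,0,0,0,2,0,1, 0,0,0,0,0,0,1]'
python3 - <<'E'
from h import *
gsq(555.5,228.5,45.5)
E
```

```text
clock: 14.95
ee_pos: [0.5888, 0.0858, 0.0457]
eef_rot: [-2.477, -1.924, 0.007]
ft_force: [-0.7, -0.3, 2.4]
finger_gap: 0.279
t14.95 pos [588.8  85.8  45.7] s,q [548.5 230.5] f [-0.7 -0.3  2.4] fs,fq [-0.6 -0.5] tq [-0.28 -0.1  -0.  ] gap 0.279 yaw y -14.3 tilt [-0.39  0.08]
turn deg [-0.4   0.02  0.16] rad [-0.0069  0.0004  0.0029] shift now [-2.   7.   0.1] shift after turn [-2.   7.   0.2]
```

```bash
python3 -m handwheel '[-0.003,0,0,-0.5,2.5,0,1, -0.002,0,0,-0.2,2.5,0,1, 0,0,0,0,0,0,1]'
python3 - <<'E'
from h import *
gsq(555.5,228.5,45.5)
E
```

```text
clock: 15.25
ee_pos: [0.5918, 0.0849, 0.0456]
eef_rot: [-2.478, -1.926, 0.005]
ft_force: [-0.3, -1.5, 3.7]
finger_gap: 0.279
t15.25 pos [591.8  84.9  45.6] s,q [551.7 230.4] f [-0.3 -1.5  3.7] fs,fq [ 0.1 -1.5] tq [-0.27 -0.03  0.03] gap 0.279 yaw y -14.3 tilt [-0.28  0.04]
turn deg [-0.28  0.03  0.22] rad [-0.0049  0.0005  0.0038] shift now [-1.9  3.8  0.1] shift after turn [-1.9  3.8  0.1]
```

```bash
python3 -m handwheel '[-0.001,0,0,-0.2,1.5,0,1, 0,0,0,0,1.5,0,1]'
python3 - <<'E'
from h import *
gsq(555.5,228.5,45.5)
E
```

```text
clock: 15.45
ee_pos: [0.5929, 0.0847, 0.0457]
eef_rot: [-2.476, -1.926, 0.008]
ft_force: [-5.4, 0.8, 8.4]
finger_gap: 0.278
t15.45 pos [592.9  84.7  45.7] s,q [552.8 230.5] f [-5.4  0.8  8.4] fs,fq [-5.4 -0.6] tq [-0.    1.03  0.  ] gap 0.278 yaw y -14.3 tilt [-0.41  0.04]
turn deg [-0.41  0.07  0.24] rad [-0.0071  0.0012  0.0042] shift now [-2.   2.7  0.1] shift after turn [-2.   2.7  0.2]
```

```bash
python3 -m handwheel '[0,0,0,0,0.7,-0.4,1, 0,0,0,0,0.5,-0.2,1]'
python3 - <<'E'
from h import *
gsq(555.5,228.5,45.5)
E
```

```text
clock: 15.65
ee_pos: [0.5931, 0.0847, 0.0458]
eef_rot: [-2.475, -1.925, 0.011]
ft_force: [-2.7, -0.2, 4.4]
finger_gap: 0.274
t15.65 pos [593.1  84.7  45.8] s,q [553.  230.5] f [-2.7 -0.2  4.4] fs,fq [-2.5 -0.8] tq [-0.03  0.64 -0.02] gap 0.274 yaw y -14.2 tilt [-0.52  0.05]
turn deg [-0.52  0.09  0.26] rad [-0.009   0.0015  0.0045] shift now [-2.   2.5  0.3] shift after turn [-2.   2.5  0.3]
```

```bash
python3 -m handwheel '[0,0,0,-0.1,2.2,-0.2,1, 0,0,0,0,2.2,-0.2,1,0,0,0,0,2.2,-0.2,1]'
python3 - <<'E'
from h import *
gsq(555.5,228.5,45.5)
E
```

```text
clock: 15.95
ee_pos: [0.5944, 0.0844, 0.046]
eef_rot: [-2.469, -1.922, 0.024]
ft_force: [-8.6, 0.3, 9.2]
finger_gap: 0.278
t15.95 pos [594.4  84.4  46. ] s,q [554.3 230.6] f [-8.6  0.3  9.2] fs,fq [-8.4 -1.8] tq [ 0.09  1.65 -0.07] gap 0.278 yaw y -14.2 tilt [-1.12  0.03]
turn deg [-1.09  0.25  0.31] rad [-0.019   0.0043  0.0055] shift now [-2.1  1.2  0.5] shift after turn [-2.1  1.2  0.5]
```

```bash
python3 -m handwheel '[-0.004,0,0,-0.1,2.2,-0.3,1, -0.004,0,0,0,2.2,-0.3,1,-0.004,0,0,0,2.2,-0.2,1]'
python3 - <<'E'
from h import *
gsq(555.5,228.5,45.5)
p,d=env.camera("side");save(p,"pics/s5.png");cv2.imwrite("pics/s5c.png",cv2.resize(p[165:265,180:350,::-1],None,fx=4,fy=4,interpolation=cv2.INTER_CUBIC))
p,d=env.camera("wrist");save(p,"pics/w5.png")
E
```

```text
clock: 16.25
ee_pos: [0.5944, 0.0845, 0.046]
eef_rot: [-2.469, -1.925, 0.028]
ft_force: [-7.9, 0.9, 8.3]
finger_gap: 0.281
t16.25 pos [594.4  84.5  46. ] s,q [554.3 230.6] f [-7.9  0.9  8.3] fs,fq [-7.9 -1.1] tq [ 0.17  1.65 -0.06] gap 0.281 yaw y -14.1 tilt [-1.18 -0.16]
turn deg [-1.1   0.44  0.37] rad [-0.0193  0.0077  0.0065] shift now [-2.1  1.2  0.5] shift after turn [-2.1  1.2  0.5]
```

View pics/s5c.png

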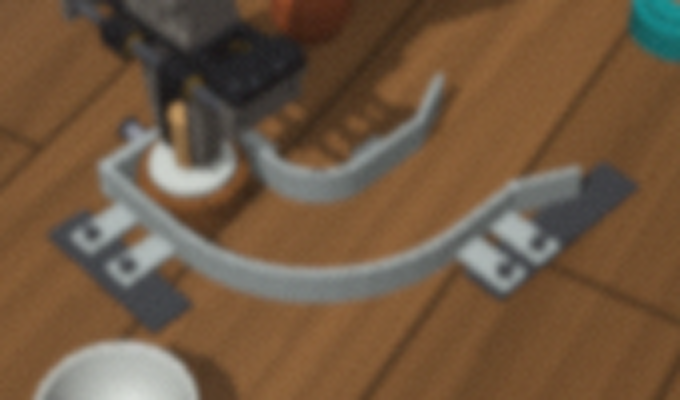

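View pics/w5.png

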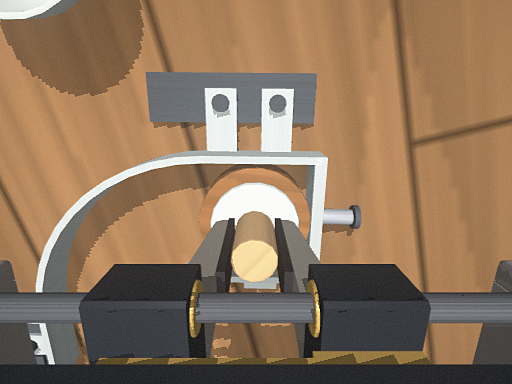

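The carrier sits against the stop, with its base edge at about u=307 and the stop's face at about u=310. The pin's tail sticks out behind the stop to (356,216). I'll measure the gap.

```bash
python3 - <<'E'
from h import *
im=cv2.imread("pics/w5.png");cv2.imwrite("pics/w5c.png",cv2.resize(im[150:250,280:380],None,fx=6,fy=6,interpolation=cv2.INTER_CUBIC))
for n,u,v,z in [("base edge",307,215,.028),("base left edge",200,213,.028),("face top",310,215,.03),("tail end",351,216,.013)]:
    X=wray(u,v,z)*1e3;print(n,np.round([X@GX,X@GY],1))
# tail in first top pic & pin
X=ray("top",170+(240-1.5)/4,135+(35-1.5)/4,.013)*1e3;print("tail initially",X@GX,X@GY)
E
```

```text
t16.35 pos [594.4  84.5  46. ] s,q [554.3 230.6] f [-9.4  0.9  8.3] fs,fq [-9.3 -1.4] tq [ 0.22  1.56 -0.12] gap 0.278 yaw y -14.1 tilt [-1.18 -0.16]
base edge [591.4 236.2]
t16.35 pos [594.4  84.5  46. ] s,q [554.3 230.6] f [-9.4  0.9  8.3] fs,fq [-9.3 -1.4] tq [ 0.22  1.56 -0.12] gap 0.278 yaw y -14.1 tilt [-1.18 -0.16]
base left edge [515.  236.7]
t16.35 pos [594.4  84.5  46. ] s,q [554.3 230.6] f [-9.4  0.9  8.3] fs,fq [-9.3 -1.4] tq [ 0.22  1.56 -0.12] gap 0.278 yaw y -14.1 tilt [-1.18 -0.16]
face top [593.2 237. ]
t16.35 pos [594.4  84.5  46. ] s,q [554.3 230.6] f [-9.4  0.9  8.3] fs,fq [-9.3 -1.4] tq [ 0.22  1.56 -0.12] gap 0.278 yaw y -14.1 tilt [-1.18 -0.16]
tail end [627.9 230.1]
tail initially 620.0274522661942 230.58902408315961
```

View pics/w5c.png

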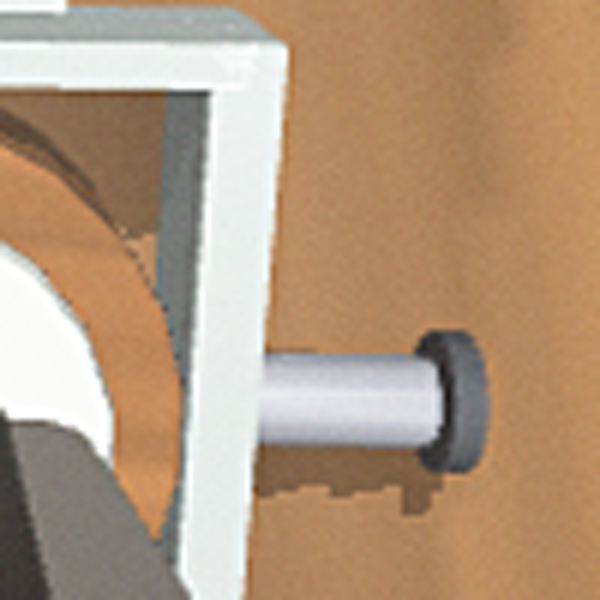

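```bash
python3 -m handwheel '[0,0,0,-0.2,2.6,-0.5,1, 0,0,0,-0.2,2.6,-0.5,1,0,0,0,-0.2,2.6,-0.4,1]'
python3 - <<'E'
from h import *
gsq(555.5,228.5,45.5)
E
```

```text
clock: 16.65
ee_pos: [0.5947, 0.0844, 0.0465]
eef_rot: [-2.461, -1.921, 0.045]
ft_force: [-9.5, 2.4, 9.2]
finger_gap: 0.277
t16.65 pos [594.7  84.4  46.5] s,q [554.7 230.6] f [-9.5  2.4  9.2] fs,fq [-9.8 -0.1] tq [ 0.22  1.75 -0.06] gap 0.277 yaw y -14.1 tilt [-1.98 -0.14]
turn deg [-1.88  0.63  0.46] rad [-0.0329  0.0109  0.008 ] shift now [-2.1  0.9  1. ] shift after turn [-2.1  0.8  1. ]
```

```bash
python3 -m handwheel '[-0.008,0.003,0.004,0,-0.3,0.3,1, -0.008,0.003,0,0,-0.3,0.3,1,0,0,0,0,0,0,1]'
python3 - <<'E'
from h import *
gsq(555.5,228.5,45.5)
E
```

```text
clock: 16.95
ee_pos: [0.594, 0.0844, 0.046]
eef_rot: [-2.472, -1.922, 0.022]
ft_force: [-2.9, 0.0, 3.3]
finger_gap: 0.281
t16.95 pos [594.   84.4  46. ] s,q [554.  230.5] f [-2.9  0.   3.3] fs,fq [-2.8 -0.7] tq [ 0.03  0.43 -0.04] gap 0.281 yaw y -14.3 tilt [-0.98 -0.04]
turn deg [-0.94  0.29  0.23] rad [-0.0164  0.005   0.0041] shift now [-2.   1.5  0.5] shift after turn [-2.   1.5  0.5]
```

```bash
python3 -m handwheel '[-0.008,0.003,0.003,0,0,0.2,1, -0.008,0.002,0,0,0,0.2,1,0,0,0,0,0,0,1]'
python3 - <<'E'
from h import *
gsq(555.5,228.5,45.5)
E
```

```text
clock: 17.25
ee_pos: [0.5937, 0.0846, 0.0455]
eef_rot: [-2.483, -1.924, -0.0]
ft_force: [-1.5, 0.7, 3.7]
finger_gap: 0.278
t17.25 pos [593.7  84.6  45.5] s,q [553.7 230.5] f [-1.5  0.7  3.7] fs,fq [-1.6  0.3] tq [-0.02  0.47  0.02] gap 0.278 yaw y -14.5 tilt [0.01 0.02]
turn deg [-0.   -0.02  0.05] rad [-0.     -0.0004  0.0008] shift now [-2.   1.8  0. ] shift after turn [-2.   1.8  0. ]
```

```bash
python3 -m handwheel '[-0.004,0,0,0,1.8,0,1, -0.004,0,0,0,2,0,1,-0.004,0,0,0,2,0,1]'
python3 - <<'E'
from h import *
gsq(555.5,228.5,45.5)
E
```

```text
clock: 17.55
ee_pos: [0.594, 0.0845, 0.0455]
eef_rot: [2.48, 1.923, -0.002]
ft_force: [-7.9, 0.7, 8.9]
finger_gap: 0.276
t17.55 pos [594.   84.5  45.5] s,q [554.  230.5] f [-7.9  0.7  8.9] fs,fq [-7.9 -1.3] tq [0.22 1.87 0.02] gap 0.276 yaw y -14.4 tilt [ 0.06 -0.2 ]
turn deg [0.11 0.18 0.06] rad [0.0019 0.0031 0.0011] shift now [-2.   1.5  0. ] shift after turn [-2.   1.5  0. ]
```

```bash
python3 -m handwheel '[-0.003,0,0,0,2.6,-0.1,1, -0.003,0,0,0,2.8,-0.1,1,-0.003,0,0,0,2.8,-0.1,1]'
python3 - <<'E'
from h import *
gsq(555.5,228.5,45.5)
E
```

```text
clock: 17.85
ee_pos: [0.5941, 0.0844, 0.0456]
eef_rot: [2.48, 1.925, -0.014]
ft_force: [-10.8, 1.9, 11.6]
finger_gap: 0.279
t17.85 pos [594.1  84.4  45.6] s,q [554.  230.5] f [-10.8   1.9  11.6] fs,fq [-10.9  -0.9] tq [ 0.33  2.21 -0.05] gap 0.279 yaw y -14.4 tilt [-0.33 -0.39]
turn deg [-0.22  0.46  0.13] rad [-0.0038  0.0081  0.0023] shift now [-2.   1.5  0.1] shift after turn [-2.   1.5  0.1]
```

```bash
python3 -m handwheel '[0.002,0,0,0,0.3,0,1, 0,0,0,0,0.2,0,1,0,0,0,0,0,0,1]'
python3 - <<'E'
from h import *
gsq(555.5,228.5,45.5)
E
```

```text
clock: 18.15
ee_pos: [0.594, 0.0845, 0.0457]
eef_rot: [-2.482, -1.926, 0.017]
ft_force: [-3.5, 0.1, 4.6]
finger_gap: 0.275
t18.15 pos [594.   84.5  45.7] s,q [553.9 230.6] f [-3.5  0.1  4.6] fs,fq [-3.4 -0.7] tq [ 0.09  0.6  -0.06] gap 0.275 yaw y -14.4 tilt [-0.48 -0.37]
turn deg [-0.37  0.47  0.12] rad [-0.0065  0.0083  0.0022] shift now [-2.1  1.6  0.2] shift after turn [-2.1  1.6  0.2]
```

```bash
python3 -m handwheel '[0,0,0,0,0,0,0.7, 0,0,0,0,0,0,0.6, 0,0,0,0,0,0,0.5, 0,0,0,0,0,0,0.4, 0,0,0,0,0,0,0.4, 0,0,0,0,0,0,0.4]'
python3 - <<'E'
from h import *
st()
p,d=env.camera("wrist");save(p,"pics/w6.png")
E
```

```text
clock: 18.75
ee_pos: [0.5965, 0.0833, 0.0446]
eef_rot: [2.481, 1.923, -0.011]
ft_force: [-0.4, 0.2, 0.3]
finger_gap: 0.598
t18.75 pos [596.5  83.3  44.6] s,q [556.6 230. ] f [-0.4  0.2  0.3] fs,fq [-0.4  0.1] tq [-0.04 -0.04  0.03] gap 0.598 yaw y -14.4 tilt [-0.25 -0.36]
```

View pics/w6.png

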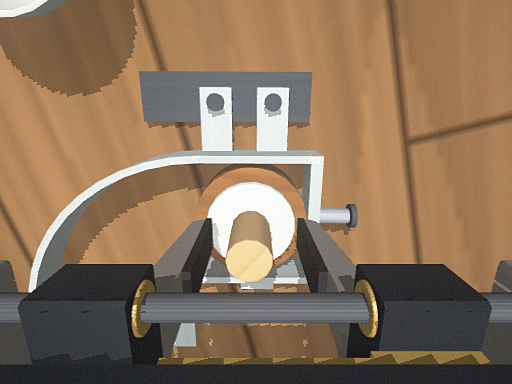

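Both fingers are clear of the post (250,260), and the carrier is still against the stop. I'll lift straight up.

```bash
python3 -m handwheel '[0,0,0,0,-2,-10,0.4, 0,0,0,0,-1,-15,0.4, 0,0,0,0,0,-20,0.4, 0,0,0,0,0,-25,0.4, 0,0,0,0,0,-25,0.4, 0,0,0,0,0,-25,0.4,0,0,0,0,0,-25,0.4,0,0,0,0,0,-10,0.4,0,0,0,0,0,0,0.4]'
python3 - <<'E'
from h import *
st()
p,d=env.camera("wrist");save(p,"pics/w7.png")
p,d=env.camera("side");cv2.imwrite("pics/s7c.png",cv2.resize(p[125:285,180:350,::-1],None,fx=3.5,fy=3.5,interpolation=cv2.INTER_CUBIC))
E
```

```text
clock: 19.7
ee_pos: [0.5939, 0.0866, 0.2149]
eef_rot: [2.476, 1.924, -0.003]
ft_force: [0.6, -0.0, -0.1]
finger_gap: 0.604
t19.70 pos [593.9  86.6 214.9] s,q [553.3 232.5] f [ 0.6 -0.  -0.1] fs,fq [0.6 0.1] tq [-0.03 -0.04 -0.02] gap 0.604 yaw y -14.3 tilt [ 0.12 -0.32]
```

View pics/w7.png

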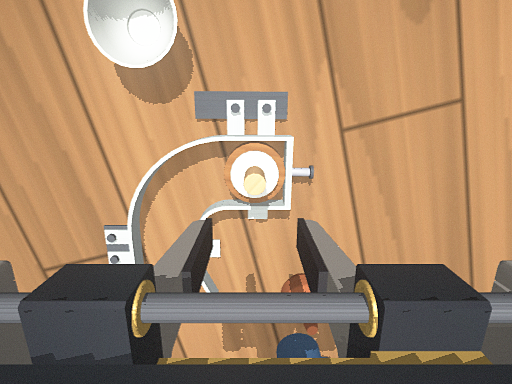

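View pics/s7c.png

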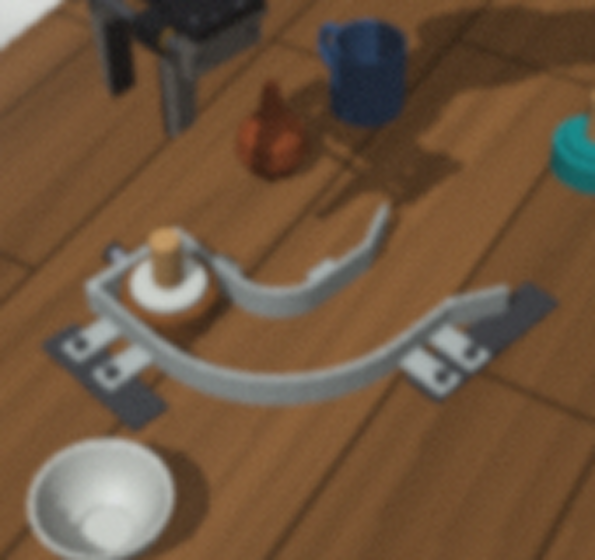

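The carrier stands upright at the stop (253,172), released. The pin's tail is out to (311,172), and the vase, mug and bowl are in place. One last close check on the stop gap.

```bash
python3 - <<'E'
from h import *
im=cv2.imread("pics/w7.png");cv2.imwrite("pics/w7c.png",cv2.resize(im[125:220,215:325],None,fx=6,fy=6,interpolation=cv2.INTER_CUBIC))
for n,u,v,z in [("base L",224,172,.028),("base R",284.5,172,.028),("face",286.5,172,.03),("tail",309.5,172,.013)]:
    X=wray(u,v,z)*1e3;print(n,np.round([X@GX,X@GY],1))
p,d=env.camera("top");save(p,"pics/t7.png")
E
```

```text
t19.80 pos [593.   86.3 212.8] s,q [552.5 232. ] f [-1.4  0.3 -0.8] fs,fq [-1.5 -0.1] tq [-0.   -0.04  0.04] gap 0.600 yaw y -14.3 tilt [-0.06 -0.34]
base L [513.6 232.2]
t19.80 pos [593.   86.3 212.8] s,q [552.5 232. ] f [-1.4  0.3 -0.8] fs,fq [-1.5 -0.1] tq [-0.   -0.04  0.04] gap 0.600 yaw y -14.3 tilt [-0.06 -0.34]
base R [591.6 232.4]
t19.80 pos [593.   86.3 212.8] s,q [552.5 232. ] f [-1.4  0.3 -0.8] fs,fq [-1.5 -0.1] tq [-0.   -0.04  0.04] gap 0.600 yaw y -14.3 tilt [-0.06 -0.34]
face [593.9 232.9]
t19.80 pos [593.   86.3 212.8] s,q [552.5 232. ] f [-1.4  0.3 -0.8] fs,fq [-1.5 -0.1] tq [-0.   -0.04  0.04] gap 0.600 yaw y -14.3 tilt [-0.06 -0.34]
tail [626.8 229.3]
```

View pics/w7c.png

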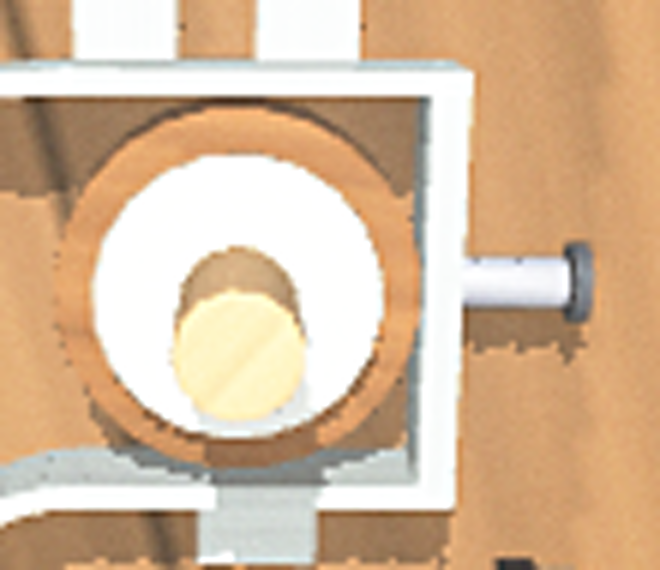

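```bash
python3 - <<'E'
from h import *
st();print(env.hand_in());st()
E
```

```text
t19.85 pos [592.5  86.1 211.9] s,q [552.1 231.7] f [ 0.1 -0.2 -0.1] fs,fq [ 0.1 -0.1] tq [ 0.01 -0.08  0.02] gap 0.598 yaw y -14.3 tilt [-0.16 -0.35]
the job is handed in; nothing more can be done
None
the job is handed in; nothing more can be done
```

The white-ring carrier is home against the end stop with the pin in, released, and the job was handed in at about 19.9 s of the 72 s. The hand-in gives no verdict.

**What I did:** I gripped the carrier by its post, took it in through the mouth and slid it flat round the bend, touching the outer rail only lightly. I pressed it on the stop several times at about 8–11 N wrist force. Then I eased off, opened the fingers and lifted straight up.

**Last checks:**
- **Position:** in the wrist picture the carrier stands upright with its base edge about 2 mm short of the stop's face. It read the same to about 0.5 mm while pressed, so I take that as camera error.
- **Pin:** its tail sticks out about 7–8 mm further behind the stop than at the start. These were rough readings from two cameras good to about 2 mm each, so I did not confirm the full 10 mm or the 7.5 mm requirement.
- **Release:** both fingers were clear of the post and the wrist force was about zero.
- **Pottery:** the vase, mug and bowl looked in place. I did not measure them against where they started.

**What did not go to plan:**
- **Force on the stop:** wrist force also includes friction on the table, so the push on the stop itself was somewhat less than 8–11 N and was not measured.
- **Tilt:** the tool leaned about 2° during one press. I levelled it and pressed again flat.
- **Cameras:** the top and wrist views disagreed by about 3–4 mm on where the last straight runs, so I steered by the contact forces.

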